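# Load the thick mould in the wax press and clamp it

## Task

Raise the press's side lever all the way up; then take the thick narrow mould out of the rack and, keeping it roughly level, slide it nose first between the press's guides, fully home against the back stop with its grip bar left sticking out of the front. Then lower the lever until the foot clamps the mould firmly, and let go. The flat mould and everything else on the bench stay where they are.

Things in the scene. Friction and masses are not known exactly. Their poses are not given: they have to be found in the camera images.
- press: Grey bench-top mould press, fixed; origin on the bench, x from its open front to its back, +y to the lever's side. Base: x -55 to 135, y +-75 mm, flat bed at z = 60 mm. A C-frame arm overhangs the bed (x from -12 mm back, y +-40, z 140 to 190 mm; 230 mm at the back), so a mould can only go in from the front.
- press_home (a point): Where the mould's origin lies when it is home: on the bed at x = 5, y = 0, z = 60 mm of the press; axes as the press. Two guides on the bed, 20 mm high, inner faces at y = +-32 mm, run from x = -25 to 60 mm of the press, flared open from x = -55 mm; the back stop's face is at x = 60 mm.
- press_mouth (a point): Middle of the front edge of the press's bed (x = -55, y = 0, z = 60 mm of the press).
- foot: Steel presser foot of the press, a 65 x 50 x 12 mm plate on a stem under the arm, moving vertically with the lever. Origin at the height of its underside: z = 115 mm above the bench with the lever up, 90.5 mm with it fully down. The mould's top is at 92 mm when on the bed.
- lever (a joint): Side lever of the press, rad: 0 fully up (bar 50 degrees above level, foot raised), 1.0 fully down (7 degrees below level); meets the mould at about 0.94. Stiff (2 N at the ball), stays where it is left. It turns about a line along the press's x through x = 15, y = 45, z = 165 mm in the press frame, bar on the +y side.
- lever_ball (a point): Centre of the black ball (28 mm diameter) at the end of the lever's 12 mm bar, 110 mm from the pivot.
- rack: Low plywood rack, fixed, 120 deep x 216 wide x 50 mm high; origin on the bench at its centre, open at its -x side. Two bays side by side at y = +-52.5 mm, 99 mm wide, 44 mm high, closed at the back (x = 54 mm) and above.
- mould: Thick narrow mould, aluminium with a dark seam, 0.25 kg: block 110 x 56 x 32 mm, stepped nose at +x (last 15 mm only 38 wide), dark steel grip bar 60 x 22 x 26 mm at -x (x -115 to -55). Origin under the block's middle, z up. Starts flat on the bench in either bay, nose out, the grip bar and half the block hidden under the rack's roof.
- mould_grip (a point): Middle of the mould's grip bar, 85 mm from the mould's origin towards -x, 13 mm above its underside.
- flat_mould: Another mould to be left alone, in the other bay: plain aluminium slab 100 x 70 x 20 mm, square ends, no grip bar. Origin under its centre.
- can: Spray can, 64 mm diameter, 190 mm high, blue band, standing; origin under its centre.
- jar: White jar, 60 mm diameter, 75 mm high, standing; origin under its centre.
- brush: Brush 180 mm long, lying along its x axis; origin under its middle.
- bar: Bar of green carving wax, 90 x 30 x 20 mm, lying; origin under its centre.
- scraper: Flat scraper (spatula) 190 mm long, lying along its x axis; origin under its middle.
- dish: Small steel bowl, 90 mm diameter, 35 mm high; origin under its centre.

How it is judged:
By the outcome, as a careful person would: the job done as asked, in the order asked, and still so for the second after the job is handed in, with the robot touching nothing.
It also fails if it takes over 72 s, if anything falls off the work surface, if the arm or the gripper's body presses on something with over 40 N, if the wrist force passes 120 N, or if a joint passes its speed limit or range.

## Robot

A 6-joint arm with a two-finger parallel gripper is mounted at the origin on the work surface. World frame = base frame: x ahead of the robot, y to its left, z up, the work surface at z = 0. Lengths are in mm, angles in degrees, forces in N, time in s.
With the tool pointing down it reaches from about 350 to 850 mm from the base axis. Payload 8.1 kg.
Tool frame: the origin (TCP) lies midway between the tips of the shut fingers; the grasp point (between the pads) lies 19 mm behind it (r.pinch_z is the distance from the TCP to the grasp point, in mm); z points along the fingers, y is the line along which they close (so a half turn about z gives the same grasp; the last joint's range is limited). The gripper opens to 85 mm and grips with 20 to 120 N. Pads are 22 mm wide; open, the fingers measure 114 mm over their backs; the gripper's body (76 mm by 85 mm) begins 54 mm behind the grasp point. The pads swing forward as they close: fully open they stand 13 mm farther back than shut.
Start: joints at [-79.32, 7.471, 85.268, -0, 87.261, -4.893], TCP at [161.1, -577.972, 231.292] pointing down, gripper open.
Joint ranges: [-169.43, 169.43], [-51.17, 129.36], [1.28, 143.12], [-76.62, 256.62], [0, 156.53], [-152.29, 152.29]. Speed limits (degrees/s): [136.94, 136.94, 159.86, 180, 180, 180].

## Interface

Orientations are given as [roll, pitch, yaw] about the fixed x, y, z axes, in that order (R = Rz(yaw) Ry(pitch) Rx(roll)).
In Python, from bench import r gives the robot as it stands.
- The arm moves only by the shell command python3 -m jog 'ROWS' [OPENING] [FORCE]. ROWS is JSON, one flat list of numbers, 6 for each row, row after row: the shift along the tool's x, y, z in m, then the turn, a rotation vector about the tool's x, y, z in rad. A call has 1 to 8 rows; each row is the pose to reach, as a shift and turn from the pose commanded when the call began, along the tool's axes at that moment; what a row does not reach only later rows make up. A row lasts 1/8 s, in which the tool goes at most 62.5 mm and 10.7 degrees, less where a joint would pass 70% of its speed; a pose out of reach is approached as far as the arm can. A call with a gripper value outside its range is refused whole. OPENING is the opening, from -1 (shut) to 1 (fully open), set as the call begins (- or left out, the last holds). The fingers move at their own pace and stop on an object; FORCE is the grip in N (left out, the last holds). Time passes only in rows, so rows that repeat a pose let the fingers close. It gives the time, the measured TCP pose, the force, the opening and the grip force at its end, in the units of the state.
- r.sense(): the state, without advancing time (a new reading comes with each control period).
- r.snapshot(name): name is "side" or "top"; returns a dict with "pixels" (420x560x3 uint8, red, green, blue), "range_z" (420x560 float32, mm along the optical axis (not along the pixel's ray), 0 where there is no reading), "K" (3x3 intrinsics, pixels), "rvec" (rotation vector, rad) and "tvec" (3), from world to camera coordinates, as OpenCV has them. Camera axes: x right, y down, z forward; pixel columns grow to the right and rows downward; lengths in mm; the calibration is good to about 2 mm. A picture is of the moment at which its call begins.
- r.hand_in(): hands the job in; it is judged then, once.
Trained networks look in a picture, given as the dict that the camera call returned (one of the last four; its "shot" number tells which), for a name from the list of things; names that differ only in an ending like _2 or _b are one class to them, and where a whole thing is asked for, a point or a joint stands for the part that bears it (a point fixed in the world has none). Each returns a list of dicts, best first, with "score" (0 to 1); they miss things now and then, are a little off and sometimes report something else, mostly with a low value. They report only what shows in the picture. A call takes as long as a camera call.
- r.look_for(picture, target): "bbox" ([left, top, right, bottom] in pixels, round what is visible of it).
- r.outline_of(picture, target): "region" (420x560 bool, what is visible of it) and "bbox" ([left, top, right, bottom] in pixels, round what is visible of it).
The state is a dict: "time": time; "joint_pos": joint angles; "qd": joint speeds; "joint_efforts": joint torques, N m; "tool_pos": TCP position; "tcp_rot": TCP orientation; "ft_force": force on the tool from outside, world axes, zero at the start; "wrist_torque": the same for the moment, N m; "finger_gap": finger opening in mm; "grip_force": force on a finger pad.
Only numpy, scipy, OpenCV 4.12 (cv2) and the standard library are available. Lean on these libraries where they do the work, as an engineer would, in place of code of your own. Each camera call takes 0.05 s, during which the arm holds its last target. There are 200 camera calls.

## Working session

There is one attempt and no reset: what is moved stays moved. The work goes in short steps, Python scripts to look and compute and a shell command to move; the robot and the scene stay as the last step left them, time stands still between calls to the robot, and variables do not carry over. Pictures are saved under pics/ and viewed, at most 10 in all, crops included, and the job is handed in when it is done.

```bash
mkdir -p pics; ls
cat > h.py <<'E'
import numpy as np, cv2
from bench import r
from scipy.spatial.transform import Rotation as R
def cloud(s):
    K=s["K"];z=s["range_z"].astype(float);v,u=np.mgrid[:420,:560]
    P=np.stack([(u-K[0,2])/K[0,0]*z,(v-K[1,2])/K[1,1]*z,z],-1)
    Rm=cv2.Rodrigues(np.array(s["rvec"],float))[0];W=(P-np.array(s["tvec"]).ravel())@Rm
    W[z<=0]=np.nan
    return W
def save(s,n): cv2.imwrite("pics/"+n,s["pixels"][:,:,::-1])
E
python3 - <<'E'
from h import *
for c in("top","side"):
    s=r.snapshot(c);save(s,c+"0.png");np.savez("/tmp/"+c,W=cloud(s),px=s["pixels"])
    W=cloud(s)
    for t in("press","lever_ball","rack","mould","flat_mould","foot"):
        for o in r.outline_of(s,t)[:2]:
            p=W[o["region"]];p=p[~np.isnan(p[:,0])]
            print(c,t,round(o["score"],2),np.round(o["bbox"]),np.round(np.median(p,0)) if len(p) else 0,np.round(np.percentile(p,[3,97],axis=0)).tolist() if len(p) else 0)
E
```

```text
pics
top press 0.96 [192. 115. 272. 204.] [668. 215. 146.] [[571.0, 122.0, 30.0], [759.0, 305.0, 232.0]]
top press 0.52 [262. 246. 295. 277.] [385.  78.  18.] [[346.0, 40.0, 1.0], [423.0, 118.0, 39.0]]
top lever_ball 0.52 [191. 165. 225. 203.] [583. 267. 175.] [[538.0, 224.0, 163.0], [629.0, 308.0, 186.0]]
top lever_ball 0.37 [263. 245. 298. 273.] [385.  75.  18.] [[347.0, 37.0, 2.0], [423.0, 115.0, 39.0]]
top rack 0.67 [369. 130. 442. 208.] [ 647. -288.   51.] [[556.0, -377.0, 45.0], [738.0, -198.0, 57.0]]
top mould 0.56 [384. 189. 414. 219.] [ 549. -263.   32.] [[518.0, -295.0, 3.0], [583.0, -235.0, 40.0]]
top flat_mould 0.68 [354. 163. 386. 191.] [ 627. -192.   21.] [[591.0, -227.0, 8.0], [661.0, -156.0, 47.0]]
top foot 0.46 [232. 151. 250. 171.] [652. 182. 110.] [[633.0, 165.0, 101.0], [670.0, 201.0, 196.0]]
side press 0.59 [185. 227. 268. 309.] [672. 263.  94.] [[568.0, 176.0, 5.0], [768.0, 321.0, 226.0]]
side press 0.29 [222. 232. 242. 266.] [653. 208. 103.] [[629.0, 185.0, 95.0], [676.0, 234.0, 109.0]]
side lever_ball 0.68 [237. 243. 266. 266.] [582. 270. 170.] [[536.0, 45.0, -2.0], [638.0, 311.0, 181.0]]
side rack 0.97 [228. 183. 291. 216.] [ 657. -267.   47.] [[545.0, -372.0, 6.0], [751.0, -182.0, 51.0]]
side mould 0.53 [272. 196. 296. 213.] [ 552. -260.   26.] [[515.0, -305.0, -0.0], [595.0, -233.0, 36.0]]
side mould 0.41 [307. 252. 336. 268.] [383.  59.  21.] [[346.0, 34.0, 0.0], [420.0, 118.0, 34.0]]
side flat_mould 0.8 [252. 204. 275. 220.] [ 629. -192.   16.] [[586.0, -243.0, 2.0], [672.0, -154.0, 22.0]]
side foot 0.63 [222. 232. 242. 267.] [654. 207. 104.] [[628.0, 185.0, 95.0], [676.0, 234.0, 191.0]]
```

Run:
```python
import cv2
a=cv2.imread("pics/top0.png")[95:305,170:450];b=cv2.imread("pics/side0.png")[150:360,150:430]
cv2.imwrite("pics/ab.png",cv2.vconcat([cv2.resize(x,(400*1,300)) for x in(a,b)]) if 0 else cv2.resize(a,(800,600)))
cv2.imwrite("pics/b.png",cv2.resize(b,(800,600)))
```

```text
(no output)
```

View pics/ab.png

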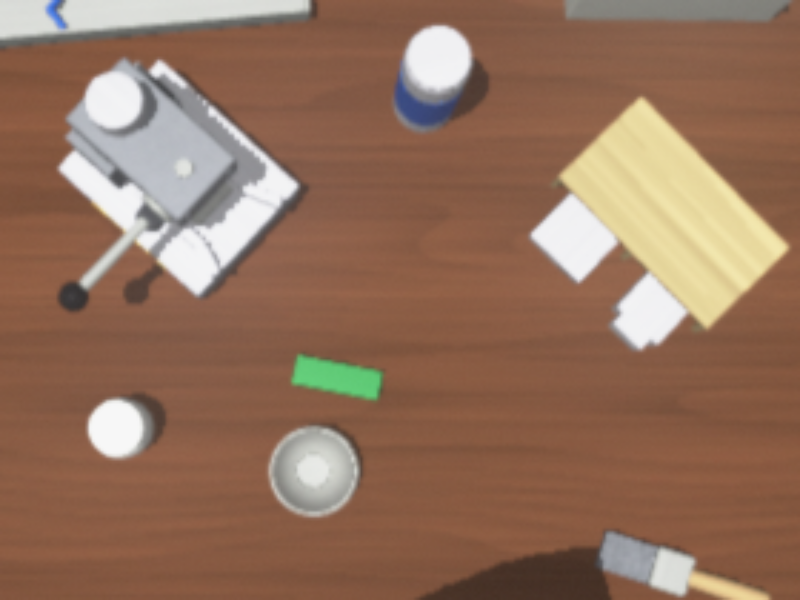

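View pics/b.png

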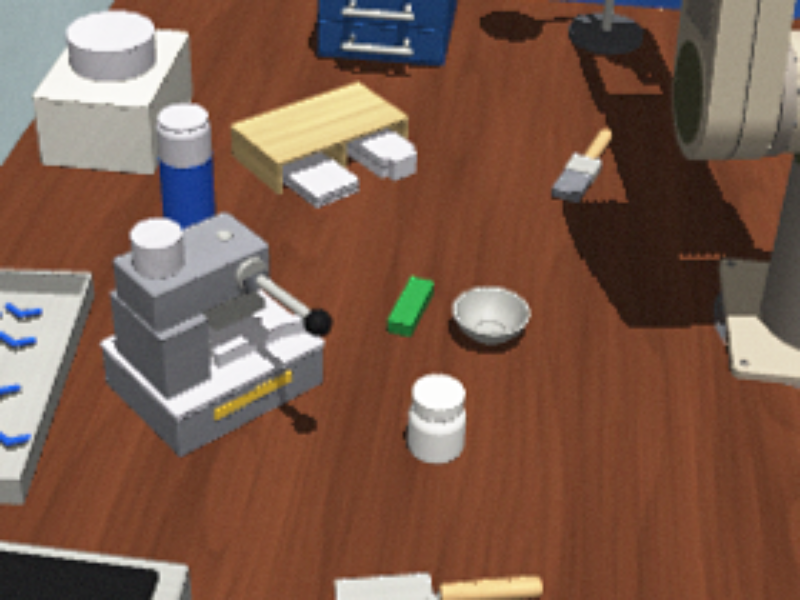

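The top crop shows the press with its front facing lower right and its lever half down, ball at crop (72,297). The rack opens to the lower left. The stepped-nose mould is in its lower bay at (650,310), and the flat mould in the upper bay at (575,237). Next I'll fit the poses.

Run:
```python
from h import *
for c in("top","side"):
    W=np.load(f"/tmp/{c}.npz")["W"].reshape(-1,3)
    def rect(n,x,y,z):
        m=(W[:,0]>x[0])&(W[:,0]<x[1])&(W[:,1]>y[0])&(W[:,1]<y[1])&(W[:,2]>z[0])&(W[:,2]<z[1])
        p=W[m]
        if len(p)<8: print(c,n,len(p));return
        (a,b),wh,an=cv2.minAreaRect(p[:,:2].astype(np.float32))
        print(c,n,len(p),"ctr",round(a,1),round(b,1),"size",np.round(wh,1),"ang",round(an,1),"z",round(np.median(p[:,2]),1))
    rect("bed/guides",(500,800),(60,350),(52,86))
    rect("bed",(500,800),(60,350),(54,68))
    rect("armtop",(600,800),(120,350),(183,197))
    rect("cyl",(600,800),(120,350),(222,240))
    rect("ball",(510,563),(285,330),(150,260))
    rect("rack",(500,780),(-430,-150),(45,56))
    rect("mould",(490,600),(-320,-228),(26,38))
    rect("flat",(560,680),(-232,-130),(15,26))
    m=(abs(W[:,0]-540)<45)&(abs(W[:,1]-300)<45)&(W[:,2]>120)
    print(np.round(W[m][:40]).astype(int).tolist())
```

```text
top bed/guides 1692 ctr 679.9 213.3 size [192.5 150.5] ang 47.7 z 61.7
top bed 1483 ctr 680.0 213.2 size [191.6 150.9] ang 48.1 z 61.2
top armtop 1265 ctr 692.5 226.9 size [147.2  86.5] ang 44.3 z 191.3
top cyl 330 ctr 717.6 255.8 size [48.8 49.6] ang 89.5 z 231.2
top ball 97 ctr 548.4 298.6 size [26.1 26.7] ang 88.9 z 181.1
top rack 2779 ctr 648.7 -288.8 size [216.  122.3] ang 44.3 z 50.7
top mould 365 ctr 539.3 -273.1 size [77.8 64.8] ang 45.9 z 32.6
top flat 434 ctr 626.3 -192.0 size [69.  62.2] ang 45.4 z 20.7
[[583, 274, 171], [583, 271, 175], [583, 268, 174], [582, 265, 178], [583, 263, 175], [583, 260, 173], [580, 275, 178], [580, 273, 173], [580, 270, 176], [580, 268, 175], [580, 266, 173], [580, 263, 172], [578, 279, 173], [578, 276, 174], [578, 274, 172], [578, 271, 172], [578, 269, 167], [578, 266, 173], [575, 281, 175], [574, 278, 178], [575, 276, 176], [575, 273, 177], [574, 270, 178], [575, 268, 172], [572, 284, 173], [573, 281, 171], [572, 278, 175], [572, 276, 175], [572, 273, 176], [573, 271, 171], [570, 287, 169], [570, 284, 174], [569, 281, 176], [569, 278, 180], [
[... 608 characters left out ...]
.6] ang 65.4 z 17.7
[[583, 267, 175], [581, 263, 172], [584, 266, 171], [580, 267, 172], [577, 271, 176], [583, 268, 169], [580, 270, 171], [577, 272, 173], [574, 271, 172], [582, 274, 170], [579, 274, 170], [573, 277, 174], [571, 273, 170], [568, 273, 171], [582, 274, 166], [579, 275, 167], [576, 275, 168], [572, 280, 172], [569, 281, 173], [566, 281, 174], [564, 280, 173], [579, 275, 164], [576, 276, 165], [571, 286, 173], [568, 286, 173], [566, 284, 173], [563, 285, 174], [560, 284, 173], [558, 281, 171], [550, 291, 180], [547, 292, 181], [545, 291, 180], [572, 281, 166], [568, 286, 170], [565, 288, 172], [562, 288, 173], [559, 289, 173], [554, 300, 183], [551, 305, 187], [549, 299, 182]]
```

```bash
cat >> h.py <<'E'
def plan(p,yaw,sym=True):
    """tool-down move to p with tool y at world angle yaw (deg); prints shift m, rotvec rad"""
    s=r.sense();T=R.from_euler("xyz",s["tcp_rot"],degrees=True)
    best=None
    for k in((0,180) if sym else (0,)):
        a=np.radians(yaw+k);y=np.array([np.cos(a),np.sin(a),0]);z=np.array([0,0,-1.]);x=np.cross(y,z)
        v=(T.inv()*R.from_matrix(np.stack([x,y,z],1))).as_rotvec()
        if best is None or abs(v[2])<abs(best[2]): best=v
    d=T.inv().apply(np.array(p)-s["tool_pos"])/1000
    print("t",round(s["time"],2),"tcp",np.round(s["tool_pos"],1),"rot",np.round(s["tcp_rot"],1),"j6",round(s["joint_pos"][5],1),"| shift",np.round(d,4),"rotvec",np.round(best,3))
E
python3 - <<'E'
from h import *
plan([548.5,300,300],47.3)
print(r.sense())
E
```

```text
t 0.7 tcp [ 161.1 -578.   231.3] rot [180.    0.   15.6] j6 -4.9 | shift [ 0.6089 -0.7417 -0.0687] rotvec [ 0.    -0.     1.017]
{'time': 0.7, 'joint_pos': array([-7.93181827e+01,  7.46870901e+00,  8.52664525e+01, -4.50560413e-04,
        8.72618254e+01, -4.89355086e+00]), 'qd': array([ 0.10570023, -0.06070433,  0.06509791,  0.0403677 ,  0.08614134,
        0.03055543]), 'joint_efforts': array([-8.56734132e-04, -5.69156885e+01, -5.00749004e+01, -2.17459760e-04,
        1.36695100e-03,  1.87229432e-05]), 'tool_pos': array([ 161.11998492, -577.97760798,  231.33079028]), 'tcp_rot': array([1.79997036e+02, 7.05432905e-04, 1.55753896e+01]), 'ft_force': array([0.98542796, 0.24986564, 0.31803238]), 'wrist_torque': array([-0.0087949 , -0.03500331,  0.00896771]), 'grip_force': 0.0, 'finger_gap': 85.3492644869358}
```

```bash
python3 -m jog '[0.305,-0.371,-0.07,0,0,-1.06,0.305,-0.371,-0.07,0,0,-1.06,0.305,-0.371,-0.07,0,0,-1.06,0.305,-0.371,-0.07,0,0,-1.06,0.305,-0.371,-0.07,0,0,-1.06,0.305,-0.371,-0.07,0,0,-1.06,0.305,-0.371,-0.07,0,0,-1.06,0.305,-0.371,-0.07,0,0,-1.06]' 0.5 60
python3 -c "
from h import *
plan([548.5,300,300],47.3,False)"
```

```text
time: 1.7
tool_pos: [355.9, -136.6, 302.1]
tcp_rot: [179.9, 0.0, 76.4]
ft_force: [1.0, -0.6, 0.6]
finger_gap: 64.4
grip_force: 0.0
t 1.7 tcp [ 355.9 -136.6  302.1] rot [179.9   0.   76.4] j6 -15.1 | shift [0.4697 0.0842 0.0022] rotvec [ 2.000e-03  1.000e-03 -1.064e+00]
```

```bash
python3 -m jog '[0.47,0.084,0,0,0,-1.064,0.47,0.084,0,0,0,-1.064,0.47,0.084,0,0,0,-1.064,0.47,0.084,0,0,0,-1.064,0.47,0.084,0,0,0,-1.064,0.47,0.084,0,0,0,-1.064,0.47,0.084,0,0,0,-1.064,0.47,0.084,0,0,0,-1.064]'
python3 - <<'E'
from h import *
s=r.snapshot("side");W=cloud(s)
b=r.look_for(s,"lever_ball");print([(round(x["score"],2),np.round(x["bbox"])) for x in b[:2]])
for c in ("side","top"):
  if c=="top": s=r.snapshot(c);W=cloud(s)
  dark=(s["pixels"].max(2)<70)&(abs(W[...,0]-548)<25)&(abs(W[...,1]-300)<25)&(abs(W[...,2]-170)<30)
  p=W[dark]; print(c,len(p))
  if len(p)>8:
    f=np.linalg.lstsq(np.c_[2*p,np.ones(len(p))],(p**2).sum(1),rcond=None)[0];print("sphere",f[:3],np.sqrt(f[3]+f[:3]@f[:3]),p.mean(0),p.min(0),p.max(0))
plan([548.5,300,153],47.3,False)
E
```

```text
time: 2.7
tool_pos: [548.5, 300.8, 300.8]
tcp_rot: [-180.0, -0.0, 137.4]
ft_force: [-0.5, -0.5, -0.3]
finger_gap: 64.2
grip_force: 0.0
[(0.67, array([235., 244., 265., 269.]))]
side 75
sphere [545.38925783 300.80810255 171.5628889 ] 11.626105433791789 [544.54430905 304.90227631 174.76727043] [532.25096141 288.97258314 162.59848043] [557.30665905 313.65554103 184.6210893 ]
top 0
t 2.85 tcp [548.  299.7 300. ] rot [-179.9   -0.   137.4] j6 -23.4 | shift [-0.0003  0.0008  0.147 ] rotvec [-0.002 -0.001  0.002]
```

```bash
python3 -m jog '[0,0,0.06,0,0,0,0,0,0.1,0,0,0,0,0,0.13,0,0,0,0,0,0.147,0,0,0,0,0,0.147,0,0,0]'
python3 -m jog '[0,0,0,0,0,0,0,0,0,0,0,0,0,0,0,0,0,0,0,0,0,0,0,0,0,0,0,0,0,0,0,0,0,0,0,0]' -1 40
python3 -c "
from h import *
plan([576.4,273.2,230],47.3,False)"
```

```text
time: 3.48
tool_pos: [547.6, 297.2, 153.5]
tcp_rot: [-179.9, -0.0, 137.2]
ft_force: [0.1, 0.4, 0.5]
finger_gap: 64.3
grip_force: 0.0
time: 4.22
tool_pos: [547.7, 297.0, 154.9]
tcp_rot: [-179.9, 0.0, 137.3]
ft_force: [-4.8, -6.0, 1.5]
finger_gap: 25.3
grip_force: 39.2
t 4.22 tcp [547.7 297.  154.9] rot [-179.9    0.   137.3] j6 -23.4 | shift [-0.0372  0.0018 -0.0751] rotvec [-0.002  0.    -0.001]
```

```bash
python3 -m jog '[-0.0015,0,-0.0105,0,0,0,-0.0034,0,-0.02,0,0,0,-0.0063,0,-0.029,0,0,0,-0.01,0,-0.038,0,0,0,-0.0145,0,-0.0465,0,0,0,-0.0196,0,-0.0545,0,0,0,-0.0255,0,-0.062,0,0,0,-0.0319,0,-0.0692,0,0,0]'
python3 -m jog '[-0.004,0,-0.0038,0,0,0,-0.0075,0,-0.007,0,0,0,-0.0095,0,-0.0085,0,0,0,-0.0115,0,-0.01,0,0,0,-0.0115,0,-0.01,0,0,0]'
```

```text
time: 5.22
tool_pos: [571.6, 275.1, 223.4]
tcp_rot: [-179.9, 0.0, 137.2]
ft_force: [5.1, -6.2, -12.3]
finger_gap: 25.3
grip_force: 39.9
time: 5.85
tool_pos: [580.9, 269.0, 235.3]
tcp_rot: [179.8, 0.1, 137.3]
ft_force: [1.3, -1.5, -0.5]
finger_gap: 0.2
grip_force: 0.8
```

Run:
```python
from h import *
for c in("side","top"):
  s=r.snapshot(c);W=cloud(s);save(s,c+"1.png")
  dark=(s["pixels"].max(2)<70)&(abs(W[...,0]-575)<40)&(abs(W[...,1]-275)<40)&(W[...,2]>150)&(W[...,2]<265)
  p=W[dark]; print(c,len(p),p.mean(0) if len(p) else 0, p.max(0) if len(p) else 0)
  print([(round(x["score"],2),np.round(x["bbox"])) for x in r.look_for(s,"lever_ball")[:2]])
  v,u=np.where(dark);
  x=s["pixels"][210:330,170:330]if c=="side" else s["pixels"][100:220,170:330]
  cv2.imwrite(f"pics/c_{c}.png",cv2.resize(x[:,:,::-1],(800,600)))
```

```text
side 127 [570.38526    283.07860318 239.03549244] [613.42627424 297.9148851  263.51404878]
[(0.45, array([231., 235., 259., 253.]))]
top 28 [556.25715306 281.55925182 238.8963109 ] [562.79130662 294.36459959 244.31939101]
[(0.56, array([193., 167., 226., 193.]))]
```

View pics/c_side.png

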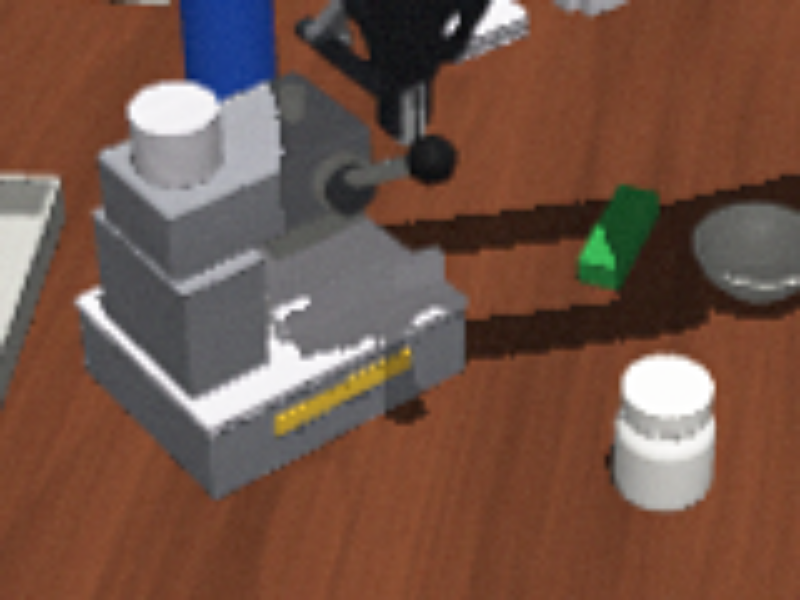

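Run:
```python
from h import *
s=r.snapshot("side");W=cloud(s)
p=W[238:247,252:261].reshape(-1,3); px=s["pixels"][238:247,252:261].reshape(-1,3)
m=px.max(1)<60;p=p[m];print(len(p),np.median(p,0),p.min(0),p.max(0))
piv=np.array([628.4,225.3,165.]);e=np.array([-.735,.677,0])
Rm=cv2.Rodrigues(np.array(s["rvec"],float))[0];t=np.array(s["tvec"]).ravel()
for a in(0,4,20,25,30,35,40,45,50):
    b=piv+110*(np.cos(np.radians(a))*e+np.sin(np.radians(a))*np.array([0,0,1]))
    q=s["K"]@(Rm@b+t);print(a,np.round(b,1),np.round(q[:2]/q[2],1))
```

```text
71 [561.16915223 292.22824604 234.83777534] [549.90135533 -41.52104801  -2.8666867 ] [638.80113655 300.27974279 243.38627929]
0 [547.6 299.8 165. ] [260.4 264.2]
4 [547.7 299.6 172.7] [260.4 262. ]
20 [552.4 295.3 202.6] [258.9 252.4]
25 [555.1 292.8 211.5] [258.1 249.2]
30 [558.4 289.8 220. ] [257.1 245.9]
35 [562.2 286.3 228.1] [255.9 242.7]
40 [566.5 282.3 235.7] [254.6 239.5]
45 [571.2 278.  242.8] [253.2 236.3]
50 [576.4 273.2 249.3] [251.6 233.2]
```

```bash
python3 -c "
from h import *
plan([563,285.5,204],47.3,False)"
python3 -m jog '[0.01,0,-0.045,0,0,0,0.025,0,-0.045,0,0,0,0.025,0,-0.045,0,0,0,0.025,0,-0.045,0,0,0]' 0.3 70
python3 -c "
from h import *
plan([563,285.5,204],47.3,False)"
```

```text
t 6.1 tcp [580.2 269.1 234.2] rot [179.9   0.  137.3] j6 -27.0 | shift [0.0238 0.0003 0.0302] rotvec [ 0.001  0.    -0.   ]
time: 6.6
tool_pos: [561.2, 285.4, 277.1]
tcp_rot: [-179.9, -0.0, 137.3]
ft_force: [-0.3, -0.1, -0.4]
finger_gap: 55.5
grip_force: 0.0
t 6.6 tcp [561.2 285.4 277.1] rot [-179.9   -0.   137.3] j6 -25.0 | shift [-0.0013  0.0015  0.0731] rotvec [-0.002 -0.001 -0.   ]
```

```bash
python3 -m jog '[-0.001,0.001,0.03,0,0,0,-0.001,0.001,0.06,0,0,0,-0.001,0.001,0.073,0,0,0,-0.001,0.001,0.073,0,0,0]'
python3 -m jog '[0,0,0,0,0,0,0,0,0,0,0,0,0,0,0,0,0,0,0,0,0,0,0,0,0,0,0,0,0,0]' -1 70
python3 -m jog '[-0.0025,0,-0.003,0,0,0,-0.005,0,-0.006,0,0,0,-0.0085,0,-0.01,0,0,0,-0.012,0,-0.0135,0,0,0,-0.0155,0,-0.017,0,0,0,-0.0185,0,-0.0196,0,0,0,-0.0205,0,-0.0215,0,0,0,-0.0205,0,-0.0215,0,0,0]'
```

```text
time: 7.1
tool_pos: [562.4, 285.0, 203.8]
tcp_rot: [-179.8, -0.1, 137.3]
ft_force: [0.3, 0.2, 0.2]
finger_gap: 55.7
grip_force: 0.0
time: 7.72
tool_pos: [561.5, 284.6, 206.5]
tcp_rot: [-179.8, -0.1, 137.3]
ft_force: [-12.0, -7.2, 4.2]
finger_gap: 25.2
grip_force: 68.3
time: 8.72
tool_pos: [577.2, 270.1, 225.9]
tcp_rot: [-179.7, -0.0, 137.3]
ft_force: [-2.4, -6.5, -7.3]
finger_gap: 24.9
grip_force: 71.2
```

```bash
python3 -m jog '[-0.002,0,-0.0018,0,0,0,-0.004,0,-0.0035,0,0,0,-0.004,0,-0.0035,0,0,0]'
python3 - <<'E'
from h import *
s=r.snapshot("side");W=cloud(s);cv2.imwrite("pics/d.png",cv2.resize(s["pixels"][210:290,200:310][:,:,::-1],(770,560)))
t=r.snapshot("top")
for c in(s,t):
  for o in r.outline_of(c,"foot")[:1]:
    p=cloud(c)[o["region"]];print(o["score"],np.nanmedian(p,0),o["bbox"])
E
```

```text
time: 9.1
tool_pos: [578.8, 268.6, 227.8]
tcp_rot: [-179.7, -0.2, 137.3]
ft_force: [-5.5, -1.9, -13.4]
finger_gap: 24.8
grip_force: 70.8
0.45 [658.91610129 202.78422745 192.42986231] [226.8, 224.2, 237.6, 260.9]
0.63 [656.02541359 184.82610088 132.12954069] [232.7, 151.0, 250.7, 170.1]
```

View pics/d.png

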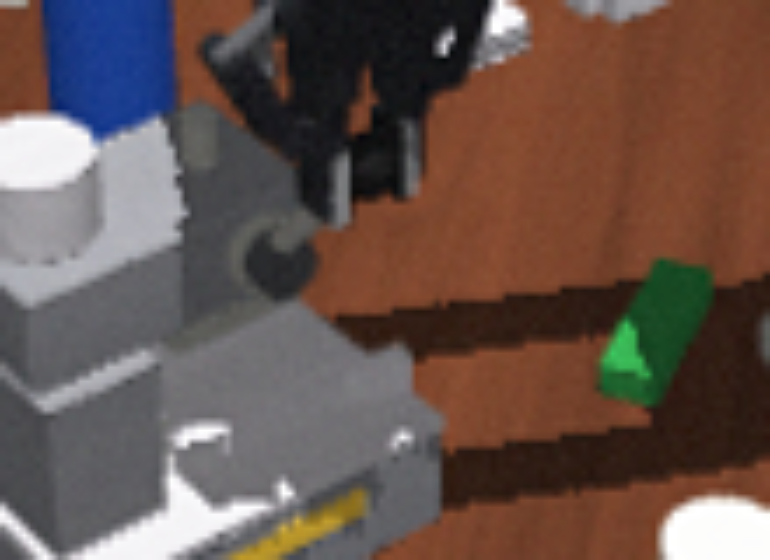

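```bash
python3 -m jog '[-0.002,0,-0.002,0,0,0,-0.004,0,-0.004,0,0,0,-0.004,0,-0.004,0,0,0,-0.004,0,-0.004,0,0,0]'
```

```text
time: 9.8
tool_pos: [578.8, 268.3, 228.1]
tcp_rot: [-179.5, -0.6, 137.5]
ft_force: [-9.5, 11.1, -26.5]
finger_gap: 24.8
grip_force: 70.7
```

```bash
python3 -m jog '[0.005,0,0.005,0,0,0,0.005,0,0.005,0,0,0]'
python3 -m jog '[0,0,0,0,0,0,0,0,0,0,0,0,0,0,0,0,0,0,0,0,-0.04,0,0,0,0,0,-0.1,0,0,0,0,0,-0.1,0,0,0]' 0.4
python3 - <<'E'
from h import *
s=r.snapshot("side");W=cloud(s)
p=W[228:240,244:262].reshape(-1,3); px=s["pixels"][228:240,244:262].reshape(-1,3)
v,u=np.where(s["pixels"][225:250,240:265].max(2)<50);print(len(u),u.mean()+240,v.mean()+225)
print([(round(x["score"],2),np.round(x["bbox"])) for x in r.look_for(s,"lever_ball")[:2]])
t=r.snapshot("top")
W=cloud(t).reshape(-1,3)
m=(abs(W[:,0]-540)<70)&(abs(W[:,1]-265)<45)&(W[:,2]>20)&(W[:,2]<45)
p=W[(W[:,0]>490)&(W[:,0]<600)&(W[:,1]>-320)&(W[:,1]<-228)&(W[:,2]>26)&(W[:,2]<38)]
for a in(44,45,46): # nose direction = a+90
    n=np.array([-np.sin(np.radians(a)),np.cos(np.radians(a))]);l=np.array([n[1],-n[0]])
    P=p[:,:2]@np.c_[n,l];print(a,np.percentile(P,[0.5,99.5],axis=0).round(1).tolist(),len(p))
    d=P[:,0].max()
    for lo,hi in((0,12),(18,35),(35,60)):
        q=P[(P[:,0]<d-lo)&(P[:,0]>d-hi)];print("  ",lo,hi,np.percentile(q[:,1],[1,50,99]).round(1))
plan([540,-270,300],45)
E
```

```text
time: 10.05
tool_pos: [578.6, 268.9, 227.6]
tcp_rot: [-179.7, -0.1, 137.3]
ft_force: [-3.9, -5.6, -9.8]
finger_gap: 24.5
grip_force: 72.2
time: 10.8
tool_pos: [582.8, 270.7, 337.7]
tcp_rot: [179.3, 0.3, 137.3]
ft_force: [-0.6, 0.7, 0.2]
finger_gap: 59.8
grip_force: 0.0
85 249.95294117647057 236.09411764705882
[(0.64, array([273., 194., 294., 216.])), (0.61, array([236., 226., 258., 252.]))]
44 [[-602.3, 177.0], [-538.2, 236.5]] 351
   0 12 [190.  210.4 226.8]
   18 35 [182.1 208.5 235.9]
   35 60 [182.1 209.9 236. ]
45 [[-605.5, 167.0], [-541.9, 226.5]] 351
   0 12 [180.5 200.8 217.3]
   18 35 [172.2 198.5 226.1]
   35 60 [171.6 199.1 225.7]
46 [[-609.0, 156.5], [-545.4, 216.5]] 351
   0 12 [170.9 191.2 207.7]
   18 35 [162.2 188.7 216.1]
   35 60 [161.1 189.6 215.5]
t 10.95 tcp [580.4 269.7 329.3] rot [180.    0.  137.3] j6 -26.9 | shift [-0.3366 -0.4238  0.0292] rotvec [0.   0.   0.04]
```

```bash
python3 -m jog '[-0.3,-0.36,0.03,0,0,0.04,-0.3,-0.36,0.03,0,0,0.04,-0.3,-0.36,0.03,0,0,0.04,-0.3,-0.36,0.03,0,0,0.04,-0.3,-0.36,0.03,0,0,0.04,-0.3,-0.36,0.03,0,0,0.04,-0.3,-0.36,0.03,0,0,0.04,-0.3,-0.36,0.03,0,0,0.04]' 0.7
python3 -c "
from h import *
plan([545.2,-263.8,100],44.7,False)"
```

```text
time: 11.95
tool_pos: [554.8, -201.2, 296.8]
tcp_rot: [-179.9, -0.2, 134.8]
ft_force: [0.5, 0.6, -0.4]
finger_gap: 72.5
grip_force: 0.0
t 11.95 tcp [ 554.8 -201.2  296.8] rot [-179.9   -0.2  134.8] j6 -69.7 | shift [-0.0383 -0.0506  0.1968] rotvec [-0.002 -0.003  0.002]
```

```bash
python3 -m jog '[-0.038,-0.0506,0.02,0,0,0,-0.038,-0.0506,0.06,0,0,0,-0.038,-0.0506,0.12,0,0,0,-0.038,-0.0506,0.18,0,0,0,-0.038,-0.0506,0.197,0,0,0,-0.038,-0.0506,0.197,0,0,0]'
python3 - <<'E'
from h import *
plan([545.2,-263.8,2],44.7,False)
s=r.snapshot("side");cv2.imwrite("pics/e.png",cv2.resize(s["pixels"][150:240,220:340][:,:,::-1],(800,600)))
E
```

```text
time: 12.7
tool_pos: [546.5, -260.3, 101.3]
tcp_rot: [-180.0, -0.2, 135.0]
ft_force: [-1.4, -0.3, 0.2]
finger_gap: 72.9
grip_force: 0.0
t 12.7 tcp [ 546.5 -260.3  101.3] rot [-180.    -0.2  135. ] j6 -75.3 | shift [-0.0018 -0.0033  0.0993] rotvec [-0.001 -0.003  0.005]
```

View pics/e.png

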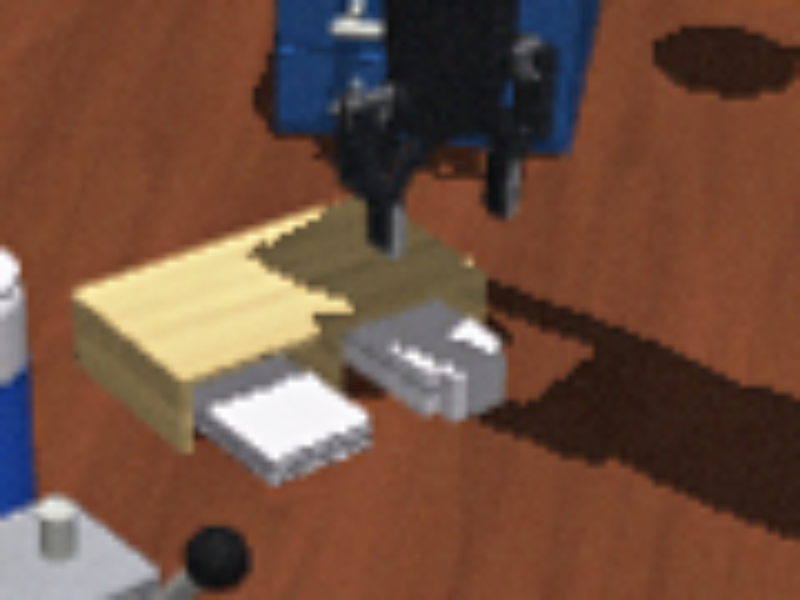

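The open fingers straddle the mould (crop 430,360), clear of the flat mould on the left. The lever ball is up at (217,557). I'll descend and grip.

```bash
python3 -m jog '[-0.001,-0.003,0.04,0,0,0,-0.001,-0.003,0.08,0,0,0,-0.001,-0.003,0.095,0,0,0,-0.001,-0.003,0.098,0,0,0,-0.001,-0.003,0.098,0,0,0]'
python3 -m jog '[0,0,0,0,0,0,0,0,0,0,0,0,0,0,0,0,0,0,0,0,0,0,0,0,0,0,0,0,0,0]' -1 40
python3 -c "
from h import *
plan([439,-157.7,5],44.7,False)"
```

```text
time: 13.38
tool_pos: [547.7, -264.7, 6.8]
tcp_rot: [180.0, 0.2, 135.0]
ft_force: [0.8, 0.3, 0.4]
finger_gap: 72.6
grip_force: 0.0
time: 14.0
tool_pos: [547.5, -264.9, 6.8]
tcp_rot: [180.0, 0.2, 135.0]
ft_force: [-1.7, -0.5, 7.6]
finger_gap: 55.3
grip_force: 43.7
t 14.0 tcp [ 547.5 -264.9    6.8] rot [180.    0.2 135. ] j6 -75.6 | shift [ 0.1525 -0.001   0.0013] rotvec [0.001 0.003 0.005]
```

```bash
python3 -m jog '[0.015,0,-0.001,0,0,0,0.035,0,-0.001,0,0,0,0.06,0,-0.001,0,0,0,0.085,0,-0.001,0,0,0,0.11,0,-0.001,0,0,0,0.135,0,-0.001,0,0,0,0.155,0,-0.001,0,0,0,0.155,0,-0.001,0,0,0]'
python3 -m jog '[0,0,0,0,0,0,0,0,0,0,0,0,0,0,0,0,0,0,0,0,-0.05,0,0,0,0,0,-0.1,0,0,0,-0.05,0,-0.12,0,0,0,-0.05,0,-0.12,0,0,0]' 0.7
python3 - <<'E'
from h import *
s=r.snapshot("side");cv2.imwrite("pics/f.png",cv2.resize(s["pixels"][150:240,220:340][:,:,::-1],(800,600)))
print(r.sense()["tool_pos"])
t=r.snapshot("top");W=cloud(t)
for c in (t,s):
  o=r.outline_of(c,"mould")
  if o: p=cloud(c)[o[0]["region"]];print(o[0]["score"],np.round(np.nanmedian(p,0)),o[0]["bbox"])
W=W.reshape(-1,3)
p=W[(W[:,0]>380)&(W[:,0]<560)&(W[:,1]>-300)&(W[:,1]<-90)&(W[:,2]>15)&(W[:,2]<38)]
a=45;n=np.array([-np.sin(np.radians(a)),np.cos(np.radians(a))]);l=np.array([n[1],-n[0]])
P=p[:,:2]@np.c_[n,l];print(P.min(0),P.max(0))
for lo in range(-620,-380,10):
    m=(P[:,0]>lo)&(P[:,0]<=lo+10);q=P[m]
    if len(q)>3: print(lo,len(q),np.percentile(q[:,1],[3,97]).round(1),p[m,2].mean().round(1))
E
```

```text
time: 15.0
tool_pos: [436.5, -153.5, 6.8]
tcp_rot: [180.0, 0.0, 135.0]
ft_force: [-5.8, 4.4, 9.0]
finger_gap: 55.6
grip_force: 44.1
time: 15.88
tool_pos: [474.9, -192.2, 128.3]
tcp_rot: [179.9, 0.3, 134.9]
ft_force: [-0.2, 1.0, -1.0]
finger_gap: 72.4
grip_force: 0.0
[ 472.8634758  -190.57453357  126.19792118]
0.61 [ 449. -152.   33.] [344.2, 221.3, 372.9, 254.5]
0.59 [ 462. -166.   26.] [288.4, 203.2, 318.9, 232.4]
[-479.62283081  183.54512393] [-385.27724372  231.11852521]
-480 22 [209.1 230. ] 31.1
-470 32 [205.  230.3] 33.1
-460 36 [202.2 230.5] 32.3
-450 36 [197.6 230.4] 32.4
-440 40 [195.3 230. ] 32.9
-430 44 [191.8 230.5] 33.2
-420 49 [188.6 229.9] 32.6
-410 54 [185.2 230.5] 33.0
-400 43 [186.5 221.6] 32.0
-390 24 [185.3 221.6] 29.3
```

View pics/f.png

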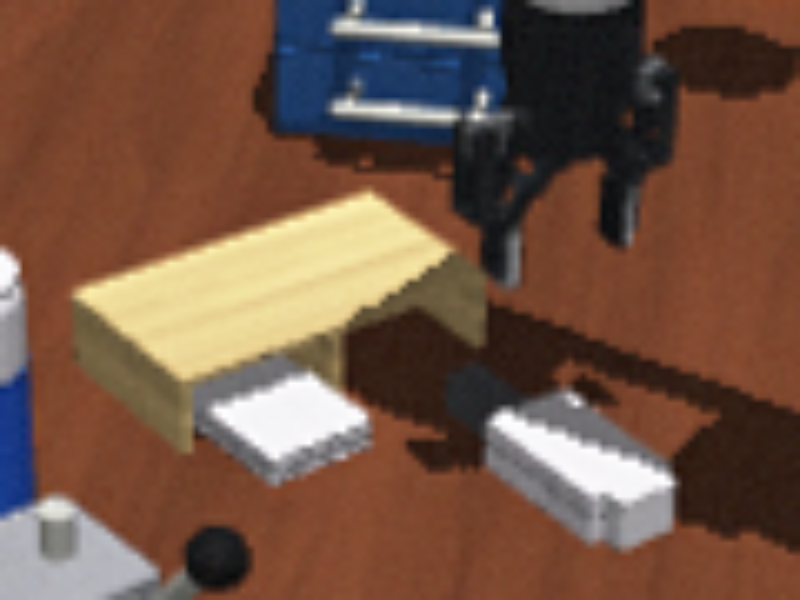

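The mould lies clear of the rack, nose towards the lower right, with its dark bar at crop (475,395). I'll regrasp at the bar.

```bash
python3 -c "
from h import *
plan([515,-229,3],45,False)"
python3 -m jog '[-0.057,0.0025,0,0,0,0,-0.057,0.0025,0.02,0,0,0,-0.057,0.0025,0.07,0,0,0,-0.057,0.0025,0.1,0,0,0,-0.057,0.0025,0.118,0,0,0,-0.057,0.0025,0.123,0,0,0,-0.057,0.0025,0.123,0,0,0]' 0.2 100
python3 -c "
from h import *
plan([515,-229,3],45,False)"
```

```text
t 16.07 tcp [ 470.6 -188.7  123.9] rot [-180.    -0.2  135. ] j6 -72.6 | shift [-0.0603  0.003   0.1207] rotvec [-0.001 -0.003 -0.   ]
time: 16.95
tool_pos: [514.3, -228.2, 3.2]
tcp_rot: [180.0, 0.0, 135.0]
ft_force: [0.9, 0.2, -0.5]
finger_gap: 51.0
grip_force: 0.0
t 16.95 tcp [ 514.3 -228.2    3.2] rot [180.   0. 135.] j6 -74.1 | shift [-0.0011 -0.0001  0.0002] rotvec [ 0.     0.001 -0.   ]
```

```bash
python3 -m jog '[0,0,0,0,0,0,0,0,0,0,0,0,0,0,0,0,0,0,0,0,0,0,0,0,0,0,0,0,0,0,0,0,-0.02,0,0,0,0,0,-0.06,0,0,0,0,0,-0.12,0,0,0]' -1 100
python3 - <<'E'
from h import *
s=r.sense();print(s["finger_gap"],s["grip_force"],s["tool_pos"],s["ft_force"])
yaw=47.4;x=np.array([np.cos(np.radians(yaw)),np.sin(np.radians(yaw))])
O=np.array([651.5,183.9])
for d in(-220,-80):
    p=O+x*d;print(d,p); plan([p[0],p[1],110],yaw-90,False)
E
```

```text
time: 17.95
tool_pos: [512.3, -227.1, 122.6]
tcp_rot: [-179.9, -0.2, 135.0]
ft_force: [0.5, 0.0, -1.6]
finger_gap: 20.0
grip_force: 98.0
20.043467592856505 97.99327254295349 [ 512.28403163 -227.11532261  122.63132219] [ 0.47612865  0.01386904 -1.64596796]
-220 [502.58728667  21.95864083]
t 17.95 tcp [ 512.3 -227.1  122.6] rot [-179.9   -0.2  135. ] j6 -74.1 | shift [0.183  0.1692 0.0132] rotvec [-0.004 -0.002  1.529]
-80 [597.34992243 125.01223303]
t 17.95 tcp [ 512.3 -227.1  122.6] rot [-179.9   -0.2  135. ] j6 -74.1 | shift [0.1889 0.3091 0.0131] rotvec [-0.004 -0.002  1.529]
```

```bash
python3 -m jog '[0.02,0.02,0,0,0,0.17,0.045,0.04,0,0,0,0.35,0.07,0.065,0,0,0,0.52,0.095,0.09,0,0,0,0.7,0.12,0.11,0,0,0,0.87,0.14,0.13,0,0,0,1.05,0.16,0.15,0,0,0,1.22,0.18,0.165,0,0,0,1.38]'
python3 - <<'E'
from h import *
yaw=47.4;x=np.array([np.cos(np.radians(yaw)),np.sin(np.radians(yaw))])
p=np.array([651.5,183.9])-225*x;plan([p[0],p[1],110],yaw-90,False)
E
```

```text
time: 18.95
tool_pos: [503.3, 17.0, 123.6]
tcp_rot: [180.0, -0.0, 55.6]
ft_force: [-0.3, 0.4, -2.8]
finger_gap: 20.3
grip_force: 98.2
t 18.95 tcp [503.3  17.  123.6] rot [180.   -0.   55.6] j6 30.5 | shift [-0.0013 -0.0042  0.0136] rotvec [ 0.    -0.     0.143]
```

```bash
python3 -m jog '[-0.001,-0.004,0.02,0,0,0.143,-0.001,-0.004,0.03,0,0,0.143,-0.001,-0.004,0.03,0,0,0.143]'
cat > m.py <<'E'
from h import *
yaw=47.4;x=np.array([np.cos(np.radians(yaw)),np.sin(np.radians(yaw)),0]);y=np.array([-x[1],x[0],0]);O=np.array([651.5,183.9,0])
s=r.sense();print("t",s["time"],"tcp press",(s["tool_pos"]-O)@np.c_[x,y,[0,0,1]],s["tcp_rot"])
for c in("top","side"):
    sn=r.snapshot(c);W=cloud(sn).reshape(-1,3);px=sn["pixels"].reshape(-1,3)
    P=(W-O)@np.c_[x,y,[0,0,1]]
    tx=(s["tool_pos"]-O)@x; g=s["tool_pos"][2]
    # mould block expected x tx+30..tx+140
    m=(P[:,0]>tx+40)&(P[:,0]<tx+150)&(abs(P[:,1])<45)&(abs(P[:,2]-g-28)<16)
    if c=="top": m&=(P[:,2]>75)
    q=P[m]
    if len(q)<20: print(c,len(q));continue
    top=q[q[:,2]>np.percentile(q[:,2],60)-6] if c=="side" else q
    A=np.linalg.lstsq(np.c_[top[:,:2],np.ones(len(top))],top[:,2],rcond=None)[0]
    print(c,len(q),"x",np.percentile(q[:,0],[0,99.8]),"z fit slope deg",np.degrees(A[:2]),"z mean",top[:,2].mean())
    for lo in range(40,150,15):
        k=q[(q[:,0]>tx+lo)&(q[:,0]<tx+lo+15)]
        if len(k)>5: print("  ",lo,len(k),np.percentile(k[:,1],[2,98]).round(1),k[:,2].mean().round(1))
# press refit from guides / bed front
cv2.imwrite("pics/g.png",cv2.resize(r.snapshot("side")["pixels"][200:320,180:340][:,:,::-1],(800,600)))
E
python3 m.py
```

```text
time: 19.32
tool_pos: [498.8, 17.1, 92.0]
tcp_rot: [-179.9, 0.1, 47.9]
ft_force: [-0.2, 0.2, -3.0]
finger_gap: 20.2
grip_force: 97.9
t 19.325 tcp press [-226.1150631    -0.49294624   92.04480015] [-1.79922624e+02  6.44511620e-02  4.78831301e+01]
top 369 x [-170.64655753  -83.43663551] z fit slope deg [-0.43045191 -0.1189072 ] z mean 120.30615097542257
   55 6 [-12.6  -3.3] 119.2
   70 25 [10.7 28.8] 119.5
   85 60 [-4.1 29. ] 121.7
   100 103 [-24.6  28.4] 120.1
   115 109 [-24.9  29.4] 119.6
   130 66 [-15.7  21.1] 120.8
side 405 x [-186.02790761  -82.20533465] z fit slope deg [-0.13477671 -0.63815816] z mean 117.48359858984438
   40 55 [-28.1  30.3] 116.1
   55 58 [-24.   30.5] 116.7
   70 58 [-25.7  32.3] 116.3
   85 65 [-25.7  32.2] 116.0
   100 62 [-23.6  32.3] 116.2
   115 57 [-16.8  31.9] 115.7
   130 50 [-15.3  23.3] 113.7
```

View pics/g.png

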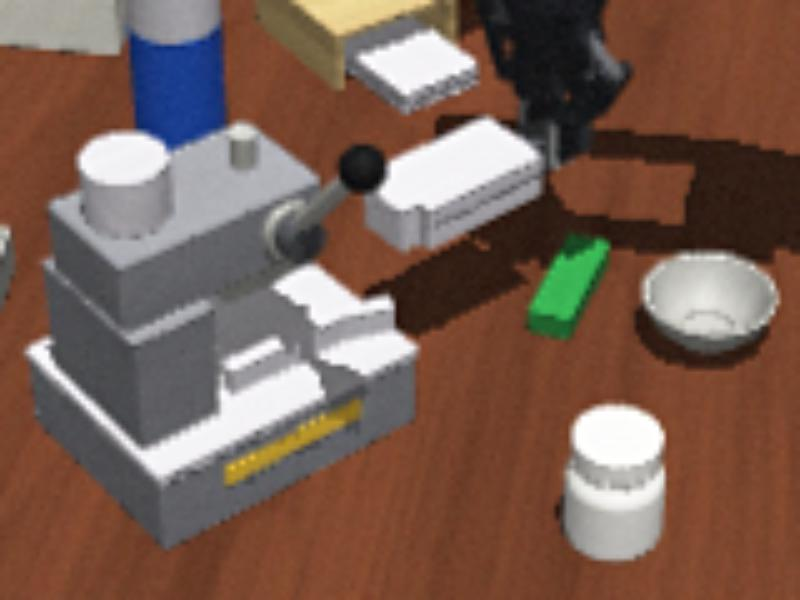

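```bash
python3 -m jog '[0,0.003,0.012,0,0,0,0,0.003,0.023,0,0,0,0.02,0.003,0.0235,0,0,0,0.04,0.003,0.0235,0,0,0,0.055,0.003,0.0235,0,0,0,0.065,0.003,0.0235,0,0,0,0.065,0.003,0.0235,0,0,0]'
python3 m.py
```

```text
time: 20.35
tool_pos: [545.6, 63.7, 68.7]
tcp_rot: [-180.0, 0.0, 47.8]
ft_force: [0.5, -0.4, -2.5]
finger_gap: 20.3
grip_force: 98.0
t 20.35 tcp press [-160.13238154   -3.43239304   68.74308249] [-1.79988696e+02  1.65979423e-02  4.77636681e+01]
top 231 x [-67.78552637 -10.89863739] z fit slope deg [-6.18960716  0.82748378] z mean 94.235348216574
   85 10 [17.4 26.1] 95.1
   100 42 [-42.9  41.8] 95.7
   115 83 [-43.2  41.1] 95.0
   130 86 [-40.2  40.4] 93.9
   145 10 [-41.8  39.9] 83.8
side 361 x [-120.07945885  -18.22218955] z fit slope deg [ 0.00774041 -1.46208717] z mean 93.64169710659773
   40 58 [-26.7  27.3] 92.6
   55 56 [-30.2  27.1] 92.5
   70 61 [-28.2  28.6] 92.8
   85 62 [-24.6  28.2] 92.8
   100 53 [-19.2  29.1] 93.0
   115 38 [ 1.4 33. ] 90.8
   130 33 [ 0.4 21.2] 89.3
```

```bash
python3 -m jog '[0.01,0,0,0,0,0,0.02,0,0,0,0,0,0.03,0,0,0,0,0,0.04,0,0,0,0,0,0.05,0,0,0,0,0,0.06,0,0,0,0,0,0.068,0,0,0,0,0,0.068,0,0,0,0,0]'
```

```text
time: 21.5
tool_pos: [591.6, 114.1, 69.0]
tcp_rot: [180.0, -0.0, 47.7]
ft_force: [-0.2, 0.0, -3.0]
finger_gap: 20.3
grip_force: 98.0
```

```bash
python3 -m jog '[0.003,0,0.001,0,0,0,0.006,0,0.0015,0,0,0,0.009,0,0.002,0,0,0,0.011,0,0.002,0,0,0,0.013,0,0.002,0,0,0,0.013,0,0.002,0,0,0]'
python3 m.py
```

```text
time: 22.25
tool_pos: [598.5, 121.9, 66.3]
tcp_rot: [-179.9, 0.2, 47.7]
ft_force: [-7.5, -6.3, 1.0]
finger_gap: 19.9
grip_force: 98.5
t 22.25 tcp press [-81.5197395   -2.96149673  66.30736751] [-179.92969181    0.24201991   47.69381643]
top 8
side 286 x [-41.35242707  57.81519994] z fit slope deg [-0.06607702 -1.65722247] z mean 91.4546789149825
   40 42 [ 2.1 34.1] 89.3
   55 40 [ 2.3 37.8] 88.7
   70 40 [ 5.5 41.3] 89.1
   85 48 [ 3.2 42.2] 88.2
   100 44 [ 4.2 41.6] 88.5
   115 59 [-10.   42.8] 88.3
   130 13 [11.6 39. ] 85.8
```

```bash
python3 -m jog '[0.002,0,0.0005,0,0,0,0.004,0,0.001,0,0,0,0.004,0,0.001,0,0,0]'
python3 -c "
from h import *
s=r.sense();print(s['ft_force'],s['tool_pos'])"
```

```text
time: 22.78
tool_pos: [598.1, 122.5, 64.3]
tcp_rot: [-179.8, 0.7, 47.7]
ft_force: [-23.1, -18.1, 8.9]
finger_gap: 20.4
grip_force: 99.7
[-23.07075705 -18.10355791   8.92892277] [598.11226673 122.4911222   64.28576188]
```

```bash
python3 -m jog '[-0.003,0,0,0,0,0,-0.004,0,0,0,0,0]'
python3 -m jog '[0,0,0,0,0,0,0,0,0,0,0,0,0,0,0,0,0,0,0,0,-0.02,0,0,0,0,0,-0.06,0,0,0,-0.03,0,-0.12,0,0,0,-0.06,0,-0.18,0,0,0,-0.06,0,-0.24,0,0,0]' 0.2
python3 - <<'E'
from h import *
yaw=47.4;x=np.array([np.cos(np.radians(yaw)),np.sin(np.radians(yaw)),0]);y=np.array([-x[1],x[0],0]);O=np.array([651.5,183.9,0])
t=r.snapshot("top");P=(cloud(t).reshape(-1,3)-O)@np.c_[x,y,[0,0,1]];px=t["pixels"].reshape(-1,3)
m=(P[:,0]>-125)&(P[:,0]<-20)&(abs(P[:,1])<40)&(P[:,2]>80)&(P[:,2]<105);q=P[m]
for lo in range(-125,-20,10):
    k=q[(q[:,0]>lo)&(q[:,0]<=lo+10)]
    if len(k)>3: print(lo,len(k),np.percentile(k[:,1],[3,50,97]).round(1),k[:,2].mean().round(1))
print(q[:,0].min(), np.percentile(q[q[:,2]>90][:,0],[0,1]))
s=r.snapshot("side");im=np.hstack([cv2.resize(t["pixels"][110:210,180:280],(400,400)),cv2.resize(s["pixels"][215:315,180:280],(400,400))]);cv2.imwrite("pics/i.png",im[:,:,::-1])
plan([576.4,273.2,300],47.3,True)
E
```

```text
time: 23.02
tool_pos: [598.5, 122.2, 65.1]
tcp_rot: [-179.9, 0.2, 47.7]
ft_force: [-2.1, -2.8, -4.3]
finger_gap: 20.1
grip_force: 98.4
time: 24.02
tool_pos: [558.6, 78.1, 303.4]
tcp_rot: [180.0, -0.0, 47.7]
ft_force: [1.6, -0.1, -0.7]
finger_gap: 51.6
grip_force: 0.0Traceback (most recent call last):
  File "<stdin>", line 8, in <module>
    return _quantile_unchecked(
        a, q, axis, out, overwrite_input, method, keepdims, weights)
    return _ureduce(a,
                    func=_quantile_ureduce_func,
    ...<5 lines>...
                    overwrite_input=overwrite_input,
                    method=method)
    r = func(a, **kwargs)
    result = _quantile(arr,
                       quantiles=q,
    ...<2 lines>...
                       out=out,
                       weights=wgt)
    slices_having_nans = np.isnan(arr[-1, ...])
                                  ~~~^^^^^^^^^
IndexError: index -1 is out of bounds for axis 0 with size 0
```

```bash
python3 -c "
from h import *
plan([576.4,273.2,320],47.3,False)"
python3 -m jog '[0.155,-0.12,-0.018,0,0,-0.8,0.155,-0.12,-0.018,0,0,-1.5,0.155,-0.12,-0.018,0,0,-1.56,0.155,-0.12,-0.018,0,0,-1.56,0.155,-0.12,-0.018,0,0,-1.56,0.155,-0.12,-0.018,0,0,-1.56,0.155,-0.12,-0.018,0,0,-1.56,0.155,-0.12,-0.018,0,0,-1.56]'
cat > i.py <<'E'
from h import *
yaw=47.4;x=np.array([np.cos(np.radians(yaw)),np.sin(np.radians(yaw)),0]);y=np.array([-x[1],x[0],0]);O=np.array([651.5,183.9,0])
t=r.snapshot("top");P=(cloud(t).reshape(-1,3)-O)@np.c_[x,y,[0,0,1]]
m=(P[:,0]>-125)&(P[:,0]<-20)&(abs(P[:,1])<40)&(P[:,2]>78)&(P[:,2]<105);q=P[m]
for lo in range(-125,-20,10):
    k=q[(q[:,0]>lo)&(q[:,0]<=lo+10)]
    if len(k)>3: print(lo,len(k),np.percentile(k[:,1],[3,50,97]).round(1),k[:,2].mean().round(1))
s=r.snapshot("side");im=np.hstack([cv2.resize(t["pixels"][110:210,180:280],(400,400)),cv2.resize(s["pixels"][215:315,180:280],(400,400))]);cv2.imwrite("pics/i.png",im[:,:,::-1])
plan([576.4,273.2,219],47.3,False)
E
python3 i.py
```

```text
t 24.07 tcp [561.8  78.4 314.5] rot [179.4  -0.6  47.7] j6 45.1 | shift [ 0.1539 -0.1203 -0.0051] rotvec [ 0.016  0.    -1.564]
time: 25.08
tool_pos: [575.5, 274.8, 319.8]
tcp_rot: [179.9, 0.0, 134.0]
ft_force: [0.7, 0.0, 1.0]
finger_gap: 51.0
grip_force: 0.0
-115 13 [-12.8  -2.1   7.3] 86.1
-105 31 [-14.2  -2.1   7.6] 86.2
-95 28 [-12.8  -2.6   7.7] 87.5
-85 27 [-12.9  -2.8   7.1] 87.1
-75 29 [-13.   -3.3   6.8] 87.4
-65 30 [-13.9  -2.6   8.2] 86.9
-55 53 [-28.2  -2.1  22.9] 89.3
-45 78 [-30.3  -0.3  37. ] 91.8
-35 90 [-37.2  -1.6  37.3] 91.5
-25 44 [-37.3  -2.   36.5] 91.4
t 25.18 tcp [575.5 274.7 319.7] rot [179.9   0.  133.8] j6 -22.9 | shift [-0.0017 -0.0006  0.1007] rotvec [ 0.002  0.001 -0.061]
```

View pics/i.png

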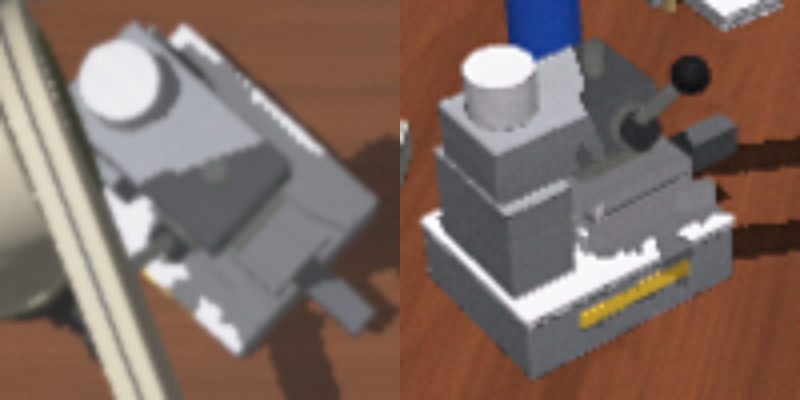

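```bash
python3 -m jog '[-0.001,-0.001,0.03,0,0,-0.06,-0.001,-0.001,0.06,0,0,-0.06,-0.001,-0.001,0.08,0,0,-0.06,-0.001,-0.001,0.095,0,0,-0.06,-0.001,-0.001,0.095,0,0,-0.06]' 0.3
python3 -m jog '[0,0,0,0,0,0,0,0,0,0,0,0,0,0,0,0,0,0,0,0,0,0,0,0,0,0,0,0,0,0]' -1 70
```

```text
time: 25.8
tool_pos: [574.9, 273.0, 222.2]
tcp_rot: [-179.9, -0.0, 137.0]
ft_force: [0.9, 0.4, -1.4]
finger_gap: 55.3
grip_force: 0.0
time: 26.42
tool_pos: [574.6, 272.7, 224.7]
tcp_rot: [-179.9, -0.0, 137.1]
ft_force: [-7.9, -4.7, 5.8]
finger_gap: 25.2
grip_force: 68.2
```

```bash
python3 -m jog '[0.007,0,0.0065,0,0,0,0.0125,0,0.012,0,0,0,0.0185,0,0.02,0,0,0,0.0245,0,0.0293,0,0,0,0.03,0,0.039,0,0,0,0.0335,0,0.049,0,0,0,0.0365,0,0.06,0,0,0,0.038,0,0.069,0,0,0]'
```

```text
time: 27.42
tool_pos: [545.7, 298.9, 154.6]
tcp_rot: [-179.8, -0.2, 137.1]
ft_force: [-18.5, 2.9, 5.6]
finger_gap: 25.0
grip_force: 72.9
```

```bash
python3 -m jog '[-0.002,0,0.008,0,0,0,-0.002,0,0.015,0,0,0,-0.002,0,0.02,0,0,0,-0.002,0,0.023,0,0,0,-0.002,0,0.025,0,0,0,-0.002,0,0.025,0,0,0]'
```

```text
time: 28.18
tool_pos: [545.7, 298.7, 128.8]
tcp_rot: [-179.8, -0.3, 137.2]
ft_force: [-15.9, 2.0, 2.3]
finger_gap: 24.8
grip_force: 74.5
```

```bash
python3 -m jog '[0,0,0.002,0,0,0,0,0,0.004,0,0,0,0,0,0.004,0,0,0,0,0,0.004,0,0,0]'
```

```text
time: 28.68
tool_pos: [546.7, 298.1, 127.0]
tcp_rot: [-179.8, -0.2, 137.2]
ft_force: [-23.4, 6.3, 14.6]
finger_gap: 25.1
grip_force: 75.9
```

```bash
python3 -m jog '[-0.003,0,0.003,0,0,0,-0.004,0,0.006,0,0,0,-0.004,0,0.006,0,0,0,-0.004,0,0.006,0,0,0]'
```

```text
time: 29.18
tool_pos: [550.4, 295.0, 123.3]
tcp_rot: [-179.9, -0.1, 137.2]
ft_force: [-23.9, -8.7, 26.5]
finger_gap: 24.7
grip_force: 79.4
```

```bash
python3 -m jog '[0,0,-0.004,0,0,0,0,0,-0.004,0,0,0]'
python3 -m jog '[0,0,0,0,0,0,0,0,0,0,0,0,0,0,0,0,0,0,0,0,-0.05,0,0,0,0,0,-0.1,0,0,0,0,0,-0.15,0,0,0,0,0,-0.15,0,0,0]' 0.4
python3 - <<'E'
from h import *
s=r.snapshot("side");W=cloud(s)
piv=np.array([628.4,225.3,165.]);e=np.array([-.735,.677,0])
Rm=cv2.Rodrigues(np.array(s["rvec"],float))[0];t=np.array(s["tvec"]).ravel()
for a in(4,0,-2,-4,-6,-8):
    b=piv+110*(np.cos(np.radians(a))*e+np.sin(np.radians(a))*np.array([0,0,1]))
    q=s["K"]@(Rm@b+t);print(a,np.round(b,1),np.round(q[:2]/q[2],1))
bl=(s["pixels"].max(2)<60).astype(np.uint8);bl[:255]=0;bl[285:]=0;bl[:,:248]=0;bl[:,275:]=0
n,l,st,c=cv2.connectedComponentsWithStats(bl);print(st[1:],c[1:])
dark=(bl>0)&(W[...,2]>130);p=W[dark];print(p.mean(0),p.min(0),p.max(0))
t2=r.snapshot("top")
im=np.hstack([cv2.resize(t2["pixels"][110:210,180:280],(400,400)),cv2.resize(s["pixels"][215:315,180:280],(400,400))]);cv2.imwrite("pics/k.png",im[:,:,::-1])
print(r.sense()["tool_pos"])
E
```

```text
time: 29.42
tool_pos: [550.1, 295.0, 125.0]
tcp_rot: [-179.8, -0.1, 137.2]
ft_force: [-16.4, -4.8, 13.3]
finger_gap: 25.0
grip_force: 78.2
time: 30.3
tool_pos: [554.5, 296.0, 279.8]
tcp_rot: [179.5, 0.2, 137.1]
ft_force: [-0.1, 0.0, 0.0]
finger_gap: 59.7
grip_force: 0.0
4 [547.7 299.6 172.7] [260.4 262. ]
0 [547.6 299.8 165. ] [260.4 264.2]
-2 [547.6 299.7 161.2] [260.4 265.3]
-4 [547.7 299.6 157.3] [260.4 266.3]
-6 [548.  299.4 153.5] [260.3 267.3]
-8 [548.3 299.  149.7] [260.2 268.3]
[[253 255   4   3   8]
 [256 255  19  17 176]
 [262 277  13   8  91]] [[254.25       255.625     ]
 [264.22727273 261.94886364]
 [268.56043956 280.76923077]]
[545.16678981 304.70722885 162.11070441] [532.99189684 287.891496   146.77145955] [557.70676808 315.42579293 172.0917426 ]
[552.36498704 295.04449    273.79532012]
```

View pics/k.png

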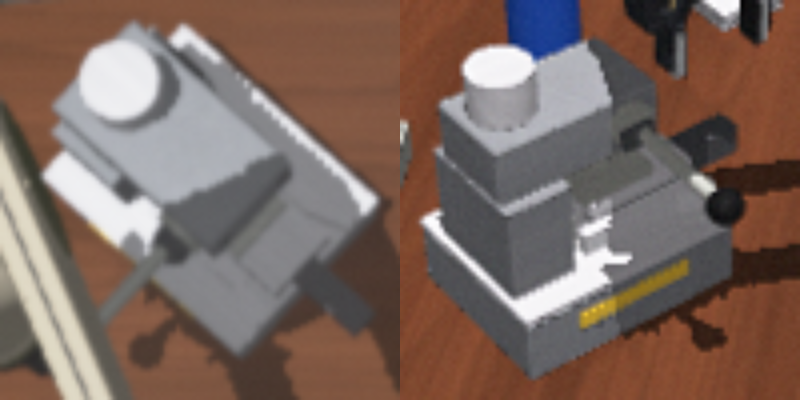

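The side view puts the ball at pixel (261,267), about -4.5°, with the foot resting on the mould and the grip bar sticking out. I'll press once more from above with shut fingers to make the clamp firm.

```bash
python3 -c "
from h import *
plan([548.5,299,180],47.3,False)"
python3 -m jog '[0.006,0,0.02,0,0,0,0.006,0,0.05,0,0,0,0.006,0,0.08,0,0,0,0.006,0,0.092,0,0,0,0.006,0,0.092,0,0,0,0.006,0,0.092,0,0,0]' -1 40
python3 -c "
from h import *
plan([548.5,299,168],47.3,False)"
```

```text
t 30.4 tcp [552.4 295.  273.8] rot [179.9   0.  137.1] j6 -23.7 | shift [0.0056 0.0001 0.0938] rotvec [ 0.001  0.001 -0.004]
time: 31.15
tool_pos: [548.0, 299.3, 182.1]
tcp_rot: [179.9, 0.0, 137.1]
ft_force: [1.2, -0.4, 0.5]
finger_gap: 0.1
grip_force: 0.0
t 31.15 tcp [548.  299.3 182.1] rot [179.9   0.  137.1] j6 -23.2 | shift [-0.0006  0.0001  0.0141] rotvec [ 0.001  0.    -0.004]
```

```bash
python3 -m jog '[0,0,0.006,0,0,0,0,0,0.01,0,0,0,0,0,0.013,0,0,0,0,0,0.015,0,0,0,0,0,0.015,0,0,0]'
```

```text
time: 31.78
tool_pos: [548.1, 299.4, 169.4]
tcp_rot: [179.9, 0.1, 137.1]
ft_force: [-7.5, -2.5, 16.4]
finger_gap: -0.3
grip_force: 8.2
```

```bash
python3 -m jog '[0,0,0.003,0,0,0,0,0,0.005,0,0,0,0,0,0.005,0,0,0,0,0,0.005,0,0,0]'
```

```text
time: 32.28
tool_pos: [548.3, 299.6, 167.4]
tcp_rot: [179.8, 0.1, 137.1]
ft_force: [-16.2, -6.8, 34.2]
finger_gap: 0.0
grip_force: 16.7
```

```bash
python3 -m jog '[0,0,-0.03,0,0,0,0,0,-0.09,0,0,0,0,0,-0.14,0,0,0,0,0,-0.14,0,0,0]'
python3 - <<'E'
from h import *
s=r.snapshot("side");bl=(s["pixels"].max(2)<45).astype(np.uint8)
im=s["pixels"][215:315,180:280];cv2.imwrite("pics/z.png",np.hstack([cv2.resize(im,(400,400)),cv2.resize(s["pixels"][170:270,240:340],(400,400))])[:,:,::-1])
for t in("mould","flat_mould","foot"):
    o=r.outline_of(s,t)
    if o: print(t,round(o[0]["score"],2),o[0]["bbox"],np.nanmedian(cloud(s)[o[0]["region"]],0))
E
```

```text
time: 32.78
tool_pos: [549.7, 300.0, 307.8]
tcp_rot: [179.5, 0.2, 137.1]
ft_force: [0.4, -0.2, 0.2]
finger_gap: -0.2
grip_force: 0.0
mould 0.65 [185.3, 225.2, 266.7, 309.0] [674.15645118 264.97605721  96.99337642]
foot 0.66 [221.4, 250.8, 241.8, 265.8] [651.6397452  208.88342397 101.0632477 ]
```

View pics/z.png

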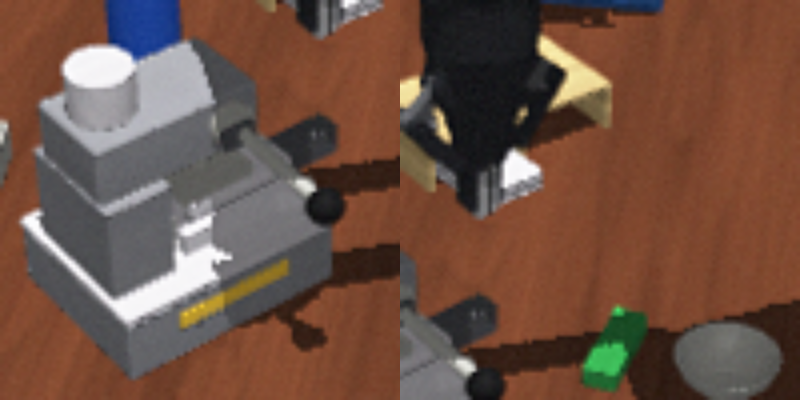

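The left half shows the lever down, ball at crop (324,207), with the foot on the mould and the grip bar out front at (310,140). The arm is clear, so I'm handing in.

```bash
python3 -c "
from bench import r
print(r.hand_in())"
```

```text
the job is handed in; nothing more can be done
None
```

The job is handed in at about 33 s: lever raised to its stop, thick mould home against the back stop with its grip bar out, foot clamped down on it (34 N at the lever ball), and the arm clear. The lever ball slipped out of the grip once on the way up and had to be regrasped.

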